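# Unlock a sample tray with a key and hold it level over the tile

### The arm

A 6-joint arm with a two-finger parallel gripper is mounted at the origin on the work surface. World frame = base frame: x ahead of the robot, y to its left, z up, the work surface at z = 0. Lengths are in m, angles in rad, forces in N, time in s.
With the tool pointing down it reaches from about 0.35 to 0.725 m from the base axis. Payload 6 kg.
Tool frame: the origin (TCP) lies at the very end of the fingers, on their centre line; the grasp point (between the pads) lies 19 mm behind it (ctrl.pinch_z is the z of the grasp point in the tool frame, in m); z points along the fingers, y is the line along which they close (so a half turn about z gives the same grasp; the last joint's range is limited). The gripper opens to 85 mm and grips with 20 to 120 N. Pads are 22 mm wide; open, the fingers measure 114 mm over their backs; the gripper's body (76 mm by 85 mm) begins 54 mm behind the grasp point. The pads swing forward as they close: fully open they stand 13 mm farther back than shut.
Start: joints at [-0.809, 0.04, 0.085, 0, -1.615, -0.334], TCP at [0.249, -0.546, 0.231] pointing down, gripper open.
Joint ranges: [-2.56, 2.56], [-1.29, 2.01], [-1.08, 1.49], [-3.29, 1.98], [-2.81, -0.18], [-2.99, 2.99]. Speed limits (rad/s): [2.57, 2.57, 3.01, 3.14, 3.14, 3.14].

### API

Orientations are given as a unit quaternion [w, x, y, z].
In Python, from bench import telemetry, viewer, job, spotter, ctrl gives the robot as it stands. The module is installed in compiled form; this text tells all that it offers.
- The arm moves only by the tool apply_moves, never from a script. Its argument "deltas" is a list of rows, each a list of 3 entries, a list of its own where there are three numbers: the shift along the tool's x, y, z in mm, then the turn about the tool's z in degrees, then the closure, from -1 (fully open) to 1 (shut). In form: [[[tx, ty, tz], roll, grip], ...]. A call has 1 to 20 rows; each row is the pose to reach, as a shift and turn from the pose commanded when the call began, along the tool's axes at that moment; what a row does not reach only later rows make up. A row lasts 1/10 s, in which the tool goes at most 50 mm and 8.59 degrees, less where a joint would pass 70% of its speed; a pose out of reach is approached as far as the arm can. A call with a gripper value outside its range is refused whole. The fingers move at their own pace and stop on an object; the grip force is fixed at half the most. Time passes only in rows, so rows that repeat a pose let the fingers close. It gives the time, the measured TCP pose, the force, the opening and the grip force at its end, in the units of the state.
- telemetry.state(): the state, without advancing time (a new reading comes with each control period).
- viewer.read_camera(name): name is "side" or "top" or "wrist"; returns (picture, depth): 480x640x3 uint8, blue, green, red; 480x640 float32, m along the optical axis (not along the pixel's ray), 0 where there is no reading.
- viewer.camera_model(name): a dict with "fx", "fy", "cx", "cy" (pixels), "dist_coeffs" ([k1, k2, p1, p2, k3] as OpenCV has them; the pictures are not rectified), "rvec" (rotation vector, rad) and "tvec" (3), from world to camera coordinates, as OpenCV has them; the wrist camera has in their place "T_tool_cam" (4x4, takes a point from camera to tool coordinates, whose origin is the TCP and whose axes are the flange's). Camera axes: x right, y down, z forward; pixel columns grow to the right and rows downward; lengths in m; the calibration is good to about 2 mm. A picture is of the moment at which its call begins: read the wrist's pose just before it. camera_model takes no time and is no camera call.
- job.job_done(): hands the job in; it is judged then, once.
Trained networks look in the newest picture that a camera, given by its name, has taken for a name from the list of things; names that differ only in an ending like _2 or _b are one class to them, and where a whole thing is asked for, a point or a joint stands for the part that bears it (a point fixed in the world has none). Each returns a list of dicts, best first, with "score" (0 to 1); they miss things now and then, are a little off and sometimes report something else, mostly with a low value. They report only what shows in the picture. A call takes as long as a camera call. They do not tell look-alikes from the thing itself.
- spotter.look_for(camera, thing): "bbox" ([left, top, width, height] in pixels, round what is visible of it).
The state is a dict: "clock": time; "q": joint angles; "qvel": joint speeds; "joint_efforts": joint torques, N m; "position": TCP position; "orientation": TCP orientation; "contact_force": force on the tool from outside, world axes, zero at the start; "moment": the same for the moment, N m; "width": finger opening in m; "gripper_force": force on a finger pad.
Only numpy, scipy, OpenCV 4.12 (cv2) and the standard library are available. Lean on these libraries where they do the work, as an engineer would, in place of code of your own. Each camera call takes 0.05 s, during which the arm holds its last target. There are 200 camera calls.

### The job

Take the key out of its wooden stand and, with the key, turn the dock's retaining screw anticlockwise until its tab is well clear of the sample tray, then stand the key back in its stand. Next lift the tray out by its handle, the loose porcelain ball staying in its pocket and untouched, and carry it without tipping to the square tile. Finish while still holding it there, level and motionless, centred with its underside about 10 cm above the tile (nothing is put down or let go), leaving all other things on the table where they are.

Things in the scene. Friction and masses are not known exactly. Their poses are not given: they have to be found in the camera images.
- dock: Fixed grey metal plate 180 (x) x 150 (y) x 10 mm thick on which the tray lies, with 5 mm high aluminium rails around the tray (3 mm play per side). Origin: table level under the middle of the tray's place. Plate spans x -90..90, y -94..56 mm of this frame; the screw's axis is at x -35, y -67 mm. z up.
- screw_head (a point): Steel head of the dock's captive screw, turning with it: disc 24 mm across; on it an upright drive bar 5 (x) x 24 (y) mm, from 24 to 34 mm above the table; a flat tab 10 mm wide, 4 mm thick (20 to 24 mm above the table) reaches 28 mm from the axis along +y, over the tray's edge while locked. Origin: on the axis, 10 mm above the table, z up. Turned only by the key, not by fingers; it does not rise.
- screw (a joint): Turning of the screw in rad, positive anticlockwise seen from above. 0: the tab points square at the tray along the dock's +y (locked). The tray is free above about 1.0; stop at 1.4. Starts between 0 and 0.25; turns stiffly (0.08 N m) and stays where it is left.
- key: Loose T-key, 100 mm tall, 120 g, upright in the stand. Foot: steel block 26 (x) x 24 (y) x 24 mm high; its lower 14 mm has a slot 10 mm wide right through along x that fits over the drive bar (12 degrees of play). Then a 10 mm round shaft, and on top a flat black grip 44 (x) x 14 (y) x 34 mm. Same after a half turn. Origin: middle of the foot's underside, z up.
- key_grip (a point): Middle of the key's black grip, 83 mm above the foot's underside; take the 14 mm between its flat faces (along the key's y), from above.
- stand: Fixed light wooden key stand: foot 90 x 90 x 6 mm with a square open well on it, 46 mm outside, 32 mm inside, rim 34 mm and floor 7 mm above the table. The key's foot stands on the well's floor with 3 to 4 mm play per side, its x along the stand's x within a few degrees. Origin: middle of the underside, z up.
- tray: Loose wooden tray, board 150 (x) x 90 (y) x 8 mm, 150 to 310 g, lying on the dock, underside 10 mm above the table. Steel ring pockets at x +53 (with the ball) and x -53 mm (empty): rim 4 mm high, 30 mm inside, 39 mm outside. In the middle a bail handle on posts at x -24 and +24 mm. Origin: middle of the board's underside, z up.
- tray_handle (a point): Middle of the tray handle's bar: wooden bar 62 mm long (tray's x), 14 mm thick (tray's y) and 14 mm high, 67 mm above the tray's underside, at the tray's middle. Free space of 45 mm below the bar; take its 14 mm thickness from above.
- pocket (a point): Where the ball's centre is when it lies in the middle of its pocket: tray x +53, y 0, 23 mm above the tray's underside.
- ball_center (a point): Centre of the loose white porcelain ball, 30 mm diameter, 25 to 60 g. It can roll about 5 mm within the pocket and leaves it if the tray tips far or is jerked. Not to be touched by the robot.
- tile: The square tile of unglazed cream clay, 110 x 110 x 8 mm, lying flat, fixed. Origin: middle of its underside; z up. It may be on the left or on the right of the dock, swapped with the round plate.
- plate: Round plate of the same clay, 120 mm across, 14 mm high, fixed; not the destination. Origin: middle of its underside.
- bowl: Bystander: loose cream clay bowl, 130 mm across, 75 mm high. Origin: middle of its underside.
- jar_far: Bystander: loose grey glaze jar, 68 mm across, 100 mm high, beyond the dock. Origin: middle of its underside.
- jar_near: Bystander: loose grey glaze jar, 56 mm across, 75 mm high, nearer the robot. Origin: middle of its underside.
- brush: Bystander: loose flat brush, 200 mm long, lying along its x, 20 mm high. Origin: under its middle.
- lid_disc: Bystander: loose round clay disc, 64 mm across, 9 mm thick. Origin: middle of its underside.
- mug: Bystander: loose cream clay mug, 76 mm across, 85 mm high. Origin: middle of its underside.
There are look-alikes about, which are no part of the job. Leave any pink or yellow look-alike of the tray alone.

How it is judged:
On the way, in this order (a step that is already met when the one before it is completed fails the run):
1. the screw is turned with the key until its tab is clear, the tray still lying in the dock (value of joint screw above 1.05 rad and distance of tray from where it was at the start of the episode below 0.015 m and distance between key and screw_head below 0.04 m), for 0.1 s.
2. the key stands in its stand again, let go (horizontal distance between key and stand below 0.012 m and z of key in the frame of stand below 0.015 m and angle between key's own z axis and vertical below 0.2 rad and contact force between the fingers and key below 0.1 N and distance of tray from where it was at the start of the episode below 0.015 m), for 0.2 s.
3. the tray is lifted out of the dock in the gripper with the ball in its pocket (height (world z) of tray above 0.04 m and contact force between the fingers and tray above 1 N and distance between ball_center and pocket below 0.012 m), for 0.2 s.
At the end, for the whole second after the job is handed in: Gripper holds the tray still (<20 mm/s), level (within 7 deg), its middle within 30 mm of the tile's middle, underside 55 to 145 mm above the tile's top; ball in its pocket; screw still past 1.0 rad; key upright on the floor of its stand's well (horizontal distance between tray and tile below 0.03 m and z of tray in the frame of tile between 0.063 and 0.153 m and angle between tray's own z axis and vertical below 0.12 rad and linear speed of tray below 0.02 m/s and contact force between the fingers and tray above 1 N and distance between ball_center and pocket below 0.012 m and value of joint screw above 1 rad and horizontal distance between key and stand below 0.012 m and z of key in the frame of stand below 0.015 m and angle between key's own z axis and vertical below 0.2 rad); the arm keeps its last pose, push and grip.
It fails at once if the ball leaves its pocket (distance between ball_center and pocket above 0.02 m).
It fails at once if the tray is tipped past 17 degrees (angle between tray's own z axis and vertical above 0.3 rad).
It fails at once if the robot touches the ball (contact force between any of the fingers, the arm and ball above 0.3 N).
It fails at once if the fingers touch the screw (contact force between any of the fingers, the arm and screw above 1 N).
It fails at once if a bystander is moved by more than 30 mm (distance of any of bowl, jar_far, jar_near, brush, lid_disc, mug from where it was at the start of the episode above 0.03 m).
It also fails if it takes over 61 s, if anything falls off the work surface, if the arm or the gripper's body presses on something with over 40 N, if the wrist force passes 120 N, or if a joint passes its speed limit or range.

## Working session

There is one attempt and no reset: what is moved stays moved. The work goes in short steps, Python scripts to look and compute and a tool call to move; the robot and the scene stay as the last step left them, time stands still between calls to the robot, and variables do not carry over. Pictures are saved under pics/ and viewed, at most 10 in all, crops included, and the job is handed in when it is done.

Besides the shell and the picture viewer there is one more tool, called after "Call:" as a command line: name --argument value ..., lists and objects as JSON in quotes. apply_moves: Moves the arm, as the interface text tells. Its arguments: {"type":"object","properties":{"deltas":{"type":"array","items":{"type":"array"}}},"required":["deltas"]}

```bash
mkdir -p pics; cat > h.py <<'E'
import numpy as np, cv2
from scipy.spatial.transform import Rotation as R
from bench import telemetry, viewer, job, spotter, ctrl
def cam(name):
    m=viewer.camera_model(name); K=np.array([[m['fx'],0,m['cx']],[0,m['fy'],m['cy']],[0,0,1]]); d=np.array(m['dist_coeffs'])
    if name=='wrist':
        s=telemetry.state(); q=s['orientation']; T=np.eye(4); T[:3,:3]=R.from_quat([q[1],q[2],q[3],q[0]]).as_matrix(); T[:3,3]=s['position']
        T=T@np.array(m['T_tool_cam'])
    else:
        T=np.eye(4); Rm=cv2.Rodrigues(np.array(m['rvec'],float))[0]; T[:3,:3]=Rm.T; T[:3,3]=-Rm.T@np.array(m['tvec']).ravel()
    return K,d,T
def cloud(name,c,dep):
    "world xyz per pixel, 480x640x3 (nan where no depth)"
    K,d,T=c; v,u=np.mgrid[0:480,0:640]
    n=cv2.undistortPoints(np.stack([u,v],-1).reshape(-1,1,2).astype(float),K,d).reshape(480,640,2)
    z=np.where(dep>0,dep,np.nan).astype(float)
    P=np.dstack([n*z[...,None],z]); return P@T[:3,:3].T+T[:3,3]
def atz(c,u,v,z):
    K,d,T=c; n=cv2.undistortPoints(np.array([[[u,v]]],float),K,d)[0,0]; r=T[:3,:3]@np.r_[n,1]; return T[:3,3]+r*(z-T[2,3])/r[2]
def proj(c,p):
    K,d,T=c; W=np.linalg.inv(T); return cv2.projectPoints(np.array([p],float),cv2.Rodrigues(W[:3,:3])[0],W[:3,3],K,d)[0].ravel()
def shot(name,fn=None):
    c=cam(name); im,dep=viewer.read_camera(name)
    if fn: cv2.imwrite('pics/'+fn,im)
    np.savez('pics/'+name+'.npz',im=im,dep=dep,T=c[2]); return c,im,dep
E
python3 - <<'E'
from h import *
for n in ['top','side']:
    c,im,dep=shot(n,n+'1.png'); P=cloud(n,c,dep); print(n,c[2][:3,3].round(3))
    for t in ['key','key_grip','stand','screw_head','tray','tray_handle','ball_center','tile','plate','dock','mug','bowl']:
        for r in spotter.look_for(n,t)[:3]:
            x,y,w,h=r['bbox']; u,v=int(x+w/2),int(y+h/2); print(t,round(r['score'],2),[int(a) for a in (x,y,w,h)],P[min(v,479),min(u,639)].round(3))
print(telemetry.state()['clock'],ctrl.pinch_z)
E
```

```text
top [0.207 0.061 1.344]
key 0.72 [445, 257, 16, 16] [ 0.421 -0.309  0.081]
key 0.2 [195, 146, 50, 46] [0.724 0.296 0.008]
key_grip 0.64 [448, 255, 14, 21] [ 0.416 -0.309  0.097]
stand 0.89 [429, 250, 37, 38] [ 0.419 -0.309  0.031]
stand 0.73 [196, 145, 47, 45] [0.727 0.299 0.008]
screw_head 0.4 [354, 229, 13, 12] [ 0.514 -0.079  0.036]
tray 0.77 [316, 198, 39, 55] [ 0.533 -0.014  0.087]
tray 0.75 [181, 326, 64, 57] [0.215 0.301 0.064]
tray 0.71 [421, 307, 34, 58] [ 0.246 -0.274  0.01 ]
tray_handle 0.75 [180, 323, 62, 62] [0.217 0.304 0.077]
tray_handle 0.62 [317, 200, 37, 56] [ 0.526 -0.012  0.082]
tray_handle 0.62 [420, 304, 38, 60] [ 0.252 -0.277  0.009]
ball_center 0.43 [328, 202, 10, 11] [ 0.592 -0.011  0.038]
tile 0.6 [200, 211, 54, 47] [0.533 0.274 0.009]
tile 0.53 [317, 199, 37, 56] [ 0.525 -0.014  0.086]
plate 0.57 [405, 177, 42, 43] [ 0.622 -0.272  0.004]
dock 0.87 [310, 191, 61, 70] [ 0.547 -0.032  0.019]
dock 0.48 [290, 135, 25, 29] [0.734 0.065 0.102]
mug 0.68 [339, 129, 43, 34] [ 0.779 -0.099  0.009]
mug 0.68 [401, 175, 44, 44] [ 0.625 -0.264  0.005]
bowl 0.82 [195, 146,
[... 314 characters left out ...]
 0.018]
tray 0.95 [398, 328, 96, 80] [0.21  0.316 0.01 ]
tray 0.87 [395, 168, 66, 43] [ 0.251 -0.308  0.009]
tray 0.8 [254, 211, 71, 39] [ 0.551 -0.032  0.018]
tray_handle 0.81 [397, 166, 65, 44] [ 0.248 -0.318  0.007]
tray_handle 0.77 [255, 208, 69, 44] [ 0.549 -0.034  0.02 ]
ball_center 0.53 [259, 222, 12, 14] [0.596 0.002 0.039]
tile 0.92 [217, 305, 84, 61] [0.536 0.292 0.007]
tile 0.32 [359, 143, 15, 29] [ 0.411 -0.312  0.077]
plate 0.9 [257, 170, 46, 22] [ 0.625 -0.282  0.004]
plate 0.65 [128, 271, 74, 63] [0.722 0.258 0.022]
dock 0.75 [242, 213, 93, 45] [ 0.548 -0.008  0.021]
mug 0.69 [192, 176, 29, 43] [ 0.741 -0.051  0.069]
bowl 0.68 [129, 270, 77, 63] [0.721 0.252 0.022]
1.3 -0.0187
```

View pics/top1.png

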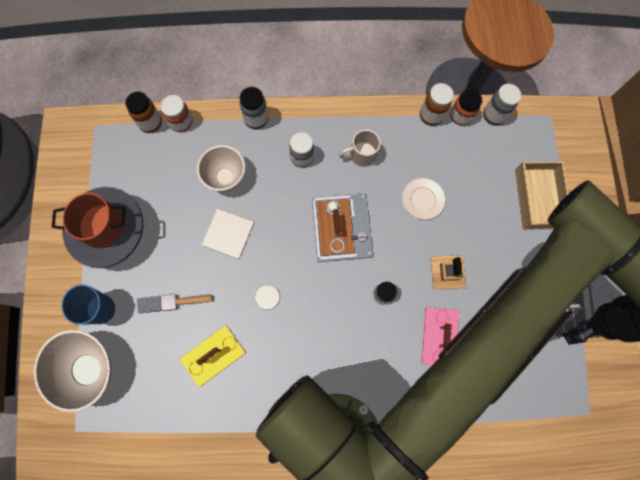

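View pics/side1.png

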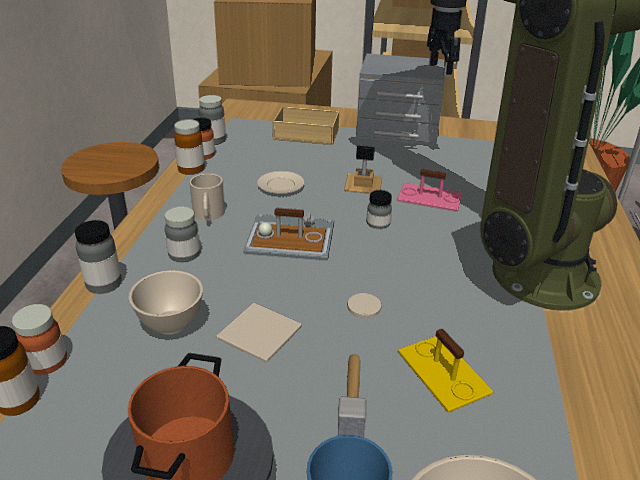

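```bash
python3 - <<'E'
from h import *
z=np.load('pics/top.npz'); c=cam('top'); P=cloud('top',c,z['dep'])
def blob(x0,x1,y0,y1,z0,z1):
    m=(P[...,0]>x0)&(P[...,0]<x1)&(P[...,1]>y0)&(P[...,1]<y1)&(P[...,2]>z0)&(P[...,2]<z1)
    q=P[m][:,:2]
    r=cv2.minAreaRect(q.astype(np.float32)*1000); return m.sum(),q.mean(0).round(4),P[m][:,2].mean().round(4),np.round(r[0]),np.round(r[1]),round(r[2],1)
print('grip',blob(.36,.48,-.37,-.25,.08,.12))
print('well',blob(.36,.48,-.37,-.25,.025,.045))
print('standfoot',blob(.36,.48,-.37,-.25,.003,.02))
print('handle',blob(.43,.65,-.1,.06,.07,.11))
print('tray',blob(.43,.65,-.1,.08,.015,.06))
print('tile',blob(.44,.62,.18,.36,.004,.02))
print('plate',blob(.52,.72,-.36,-.18,.008,.03))
E
```

```text
grip (np.int64(132), array([ 0.4147, -0.3128]), np.float64(0.102), array([ 415., -314.]), array([14., 43.]), 86.5)
well (np.int64(202), array([ 0.4128, -0.3084]), np.float64(0.0334), array([ 415., -315.]), array([47., 47.]), 0.6)
standfoot (np.int64(841), array([ 0.4143, -0.3072]), np.float64(0.0067), array([ 420., -310.]), array([119., 120.]), 90.0)
handle (np.int64(134), array([ 0.5451, -0.0147]), np.float64(0.0839), array([546., -15.]), array([62., 14.]), 2.8)
tray (np.int64(1883), array([ 0.5431, -0.0176]), np.float64(0.0206), array([547., -30.]), array([178., 141.]), 2.8)
tile (np.int64(1895), array([0.5343, 0.2736]), np.float64(0.0081), array([530., 271.]), array([178., 180.]), 89.8)
plate (np.int64(917), array([ 0.6217, -0.2628]), np.float64(0.0122), array([ 624., -269.]), array([163., 186.]), 86.0)
```

Top view: the brown tray with the ball is in the dock at (338,222), and the ball is at (333,207). The screw head is at about (360,236) and the key in its wooden stand at (452,268). The tile is the square one on the left at (228,233). The round plate at (424,199) is not the destination.

Things that could be mistaken for the target:
- **Tray:** brown (338,222), pink (440,337) and yellow (212,355). I choose the brown one, since it is in the dock with the ball.
- **Stand:** wooden (449,269) versus the wooden box (543,195). I choose the first, with the black grip in it.
- **Tile:** square (228,233) versus the round plate (424,199). I choose the square one.

```bash
cat >> h.py <<'E'
def rel(x,y,z,tooly):
    "deltas (mm,deg) to put TCP at xyz with tool y along world angle tooly (deg, mod 180)"
    s=telemetry.state(); q=s['orientation']; M=R.from_quat([q[1],q[2],q[3],q[0]]).as_matrix()
    d=M.T@(np.array([x,y,z])-s['position'])*1000
    a=np.degrees(np.arctan2(M[1,1],M[0,1])); r=-(tooly-a); r=(r+90)%180-90   # tool z down: +roll = -world yaw
    print('delta',d.round(1),'roll',round(r,1),'tool y at',round(a,1),'tilt',np.degrees(np.arccos(-M[2,2])).round(2),'t',s['clock'],'q6',round(s['q'][5],2))
E
python3 - <<'E'
from h import *
print(np.array(viewer.camera_model('wrist')['T_tool_cam']).round(3))
rel(.415,-.314,.23,86.5)
im=cv2.imread('pics/top1.png'); im2=cv2.imread('pics/side1.png')
a=cv2.resize(im[180:300,300:480],(720,480),interpolation=cv2.INTER_CUBIC); cv2.imwrite('pics/crop1.png',a)
E
```

```text
[[ 0.001 -0.951 -0.309  0.079]
 [ 1.     0.001  0.    -0.   ]
 [ 0.    -0.309  0.951 -0.142]
 [ 0.     0.     0.     1.   ]]
delta [-247.3  142.1    1.3] roll 28.0 tool y at 114.5 tilt 0.01 t 1.3 q6 -0.33
```

View pics/crop1.png

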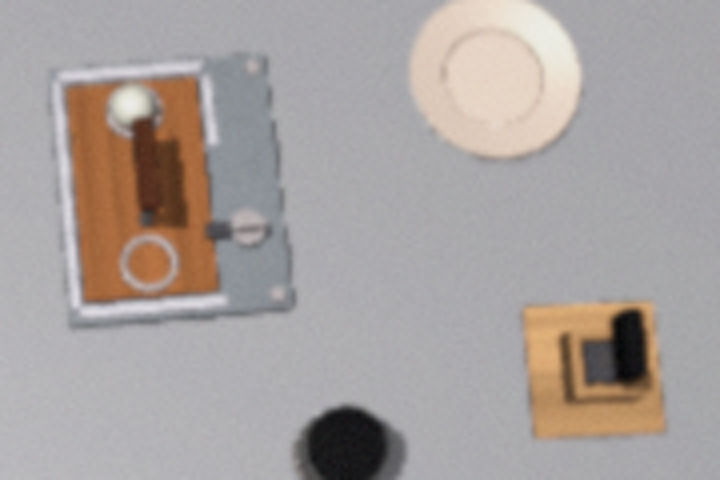

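The crop shows the tab over the tray edge at (215,230), the screw head at (248,228), and the key in the wooden stand at (610,355). The choices hold, so I approach the key.

Call:
apply_moves --deltas '[[[-45,25,0],5,-1],[[-90,50,0],10,-1],[[-135,75,0],17,-1],[[-180,105,0],23,-1],[[-220,127,0],28,-1],[[-247,142,0],28,-1],[[-247,142,0],28,-1],[[-247,142,0],28,-1]]'

```text
clock: 2.1
position: [0.4152, -0.3136, 0.2314]
orientation: [0.0, 0.029, 1.0, -0.0]
contact_force: [-0.3, -0.5, 0.0]
width: 0.0852
gripper_force: 0.0
```

```bash
cat >> h.py <<'E'
def blob(P,x0,x1,y0,y1,z0,z1):
    m=(P[...,0]>x0)&(P[...,0]<x1)&(P[...,1]>y0)&(P[...,1]<y1)&(P[...,2]>z0)&(P[...,2]<z1)
    q=P[m]; r=cv2.minAreaRect(q[:,:2].astype(np.float32)*1000); return int(m.sum()),q.mean(0).round(4),q[:,2].max().round(4),np.round(r[0],1),np.round(r[1],1),round(r[2],1)
E
python3 - <<'E'
from h import *
c,im,dep=shot('wrist','w1.png'); P=cloud('wrist',c,dep)
print('grip',blob(P,.36,.48,-.37,-.25,.095,.12))
print('well',blob(P,.36,.48,-.37,-.25,.028,.04))
print('foot',blob(P,.36,.48,-.37,-.25,.004,.012))
print(spotter.look_for('wrist','key_grip')[:2])
rel(.415,-.314,.071,86.5)
E
```

```text
grip (971, array([ 0.4155, -0.3158,  0.1061]), np.float64(0.1091), array([ 417.5, -315.8]), array([44.4, 14. ]), 0.3)
well (1282, array([ 0.4138, -0.3158,  0.0332]), np.float64(0.0364), array([ 416.8, -316.5]), array([46.5, 46. ]), 0.8)
foot (4715, array([ 0.4103, -0.316 ,  0.0059]), np.float64(0.0118), array([ 416.7, -316.6]), array([89.9, 89.9]), 0.8)
[{'bbox': [301.5, 190.8, 23.0, 65.7], 'score': 0.76}]
delta [ -0.5   0.8 160.4] roll -0.0 tool y at 86.5 tilt 0.01 t 2.2 q6 -1.37
```

View pics/w1.png

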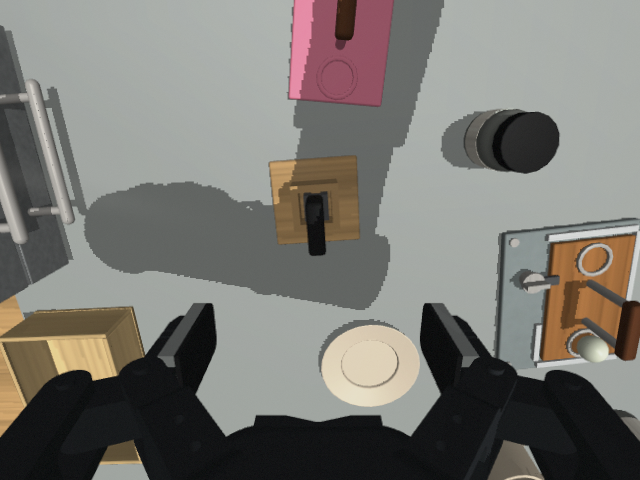

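The wrist view shows the grip at (315,225) over the stand, the screw at (530,283), the near jar at (525,140) and the pink look-alike at (340,55). Next I get the screw pose from this same image and compute the grasp.

```bash
python3 - <<'E'
from h import *
z=np.load('pics/wrist.npz'); K,d,_=cam('wrist'); P=cloud('wrist',(K,d,z['T']),z['dep'])
print('bar',blob(P,.48,.545,-.115,-.055,.028,.038))
print('disc/tab',blob(P,.48,.545,-.115,-.04,.021,.027))
print('handle',blob(P,.45,.65,-.06,.03,.07,.09))
print('board',blob(P,.45,.65,-.06,.06,.0155,.0195))
rel(.4165,-.316,.071,90.3)
rel(.4165,-.316,.071,90.8)
E
```

```text
bar (158, array([ 0.516 , -0.0861,  0.0326]), np.float64(0.0361), array([516.6, -84.9]), array([ 5.9, 24.7]), 3.7)
disc/tab (357, array([ 0.5135, -0.0795,  0.0239]), np.float64(0.027), array([517.3, -76.9]), array([40.5, 23.5]), 85.3)
handle (1196, array([ 0.5453, -0.0192,  0.0806]), np.float64(0.0857), array([546.1, -16.4]), array([62.3, 15. ]), 4.4)
board (7036, array([ 0.5366, -0.0187,  0.0178]), np.float64(0.0195), array([546.5, -11.8]), array([172.6,  97.2]), 1.7)
delta [ -2.2  -1.1 160.4] roll -3.8 tool y at 86.5 tilt 0.01 t 2.2 q6 -1.37
delta [ -2.2  -1.1 160.4] roll -4.3 tool y at 86.5 tilt 0.01 t 2.2 q6 -1.37
```

Call:
apply_moves --deltas '[[[-2,-1,40],-4,-1],[[-2,-1,85],-4,-1],[[-2,-1,120],-4,-1],[[-2,-1,145],-4,-1],[[-2,-1,160],-4,-1],[[-2,-1,160],-4,-1],[[-2,-1,160],-4,1],[[-2,-1,160],-4,1],[[-2,-1,160],-4,1],[[-2,-1,160],-4,1],[[-2,-1,160],-4,1],[[-2,-1,160],-4,1],[[-2,-1,160],-4,1]]'

```text
clock: 3.5
position: [0.417, -0.3155, 0.0719]
orientation: [0.0, -0.005, 1.0, -0.0]
contact_force: [0.4, -0.0, 2.8]
width: 0.0134
gripper_force: 58.8
```

Call:
apply_moves --deltas '[[[0,0,-10],0,1],[[0,0,-30],0,1],[[0,0,-55],0,1],[[0,0,-80],0,1],[[-3,20,-80],-8,1],[[-8,50,-80],-16,1],[[-12,80,-80],-24,1],[[-16,110,-80],-32,1],[[-20,140,-80],-40,1],[[-25,165,-80],-48,1],[[-29,190,-80],-56,1],[[-32,210,-80],-64,1],[[-35,225,-80],-72,1],[[-35,230,-80],-80,1],[[-35,230,-80],-88,1],[[-35,230,-80],-93,1],[[-35,230,-80],-93,1],[[-35,230,-80],-93,1]]'

```text
clock: 5.3
position: [0.4495, -0.085, 0.1514]
orientation: [0.0, 0.728, -0.686, -0.0]
contact_force: [-0.4, 0.7, -1.1]
width: 0.0137
gripper_force: 58.6
```

```bash
python3 - <<'E'
from h import *
c,im,dep=shot('wrist','w2.png'); P=cloud('wrist',c,dep)
print(telemetry.state()['position'],spotter.look_for('wrist','screw_head')[:2])
print('bar',blob(P,.48,.545,-.115,-.055,.029,.038))
print('disc/tab',blob(P,.48,.545,-.115,-.04,.021,.027))
print('handle',blob(P,.45,.65,-.06,.03,.07,.09))
print('foot',blob(P,.40,.49,-.12,-.04,.05,.12))
rel(.516,-.085,.152,183.7)
E
```

```text
[ 0.4495244  -0.08506533  0.15132553] [{'bbox': [216.7, 204.6, 31.6, 54.5], 'score': 0.69}]
bar (237, array([ 0.5164, -0.0851,  0.0334]), np.float64(0.0357), array([517. , -84.9]), array([ 5.5, 24.1]), 3.3)
disc/tab (708, array([ 0.5153, -0.0788,  0.0238]), np.float64(0.0269), array([518.3, -76.8]), array([40.7, 23.2]), 78.3)
handle (2122, array([ 0.5466, -0.0185,  0.0814]), np.float64(0.0858), array([546.7, -16.5]), array([62.6, 14.5]), 3.5)
foot (1381, array([ 0.4504, -0.0928,  0.1072]), np.float64(0.1147), array([450. , -86.4]), array([24.1, 23.8]), 3.2)
delta [  3.9 -66.3  -0.7] roll -0.3 tool y at -176.6 tilt 0.01 t 5.4 q6 -0.2
```

View pics/w2.png

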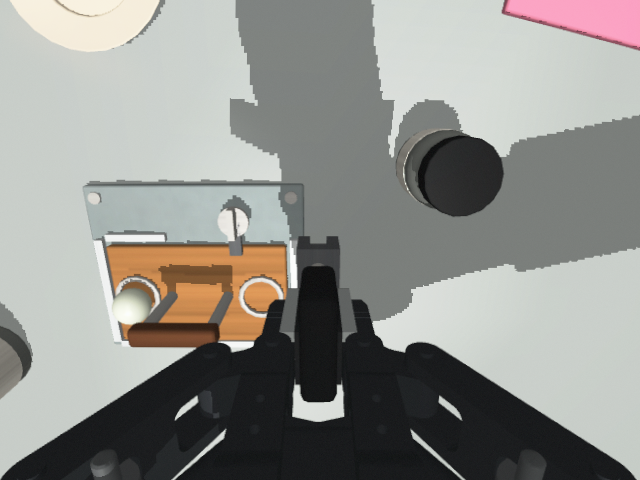

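The image shows the screw head at (233,222), with the tab to (237,250). The key foot is at (319,250), slot aligned, and the handle bar is at (175,335). I move over the bar and lower the key.

Call:
apply_moves --deltas '[[[2,-30,0],0,1],[[4,-55,0],0,1],[[4,-67,0],0,1],[[4,-67,0],0,1],[[4,-67,20],0,1],[[4,-67,35],0,1],[[4,-67,46],0,1],[[4,-67,52],0,1],[[4,-67,57],0,1],[[4,-67,60],0,1],[[4,-67,60],0,1]]'

```text
clock: 6.5
position: [0.5167, -0.0849, 0.0913]
orientation: [0.0, 0.728, -0.685, -0.0]
contact_force: [0.1, 0.5, -1.6]
width: 0.0129
gripper_force: 59.0
```

Call:
apply_moves --deltas '[[[0,0,1],-5,1],[[0,0,1],-10,1],[[0,0,1],-15,1],[[0,0,1],-20,1],[[0,0,1],-25,1],[[0,0,1],-30,1],[[0,0,1],-35,1],[[0,0,1],-40,1],[[0,0,1],-45,1],[[0,0,1],-50,1],[[0,0,1],-55,1],[[0,0,1],-60,1],[[0,0,1],-65,1],[[0,0,1],-70,1],[[0,0,1],-75,1],[[0,0,1],-80,1],[[0,0,1],-80,1],[[0,0,1],-80,1]]'

```text
clock: 8.3
position: [0.5169, -0.0849, 0.0907]
orientation: [-0.0, 0.998, -0.058, 0.0]
contact_force: [-1.1, 1.1, -0.0]
width: 0.0133
gripper_force: 59.0
```

```bash
python3 - <<'E'
from h import *
s=telemetry.state(); print(s['moment'],s['contact_force'])
rel(.517,-.085,.152,270.8)
c,im,dep=shot('wrist','w3.png'); P=cloud('wrist',c,dep)
print('tab',blob(P,.48,.55,-.12,-.04,.0205,.027))
E
```

```text
[ 0.14693278  0.3877684  -0.04127006] [-1.11395723  1.11228291 -0.01404631]
delta [  0.1   0.1 -61.3] roll -7.4 tool y at -96.6 tilt 0.03 t 8.3 q6 1.23
tab (112, array([ 0.5278, -0.0852,  0.0242]), np.float64(0.0269), array([526.9, -85.9]), array([23.8,  5.8]), 83.2)
```

View pics/w3.png

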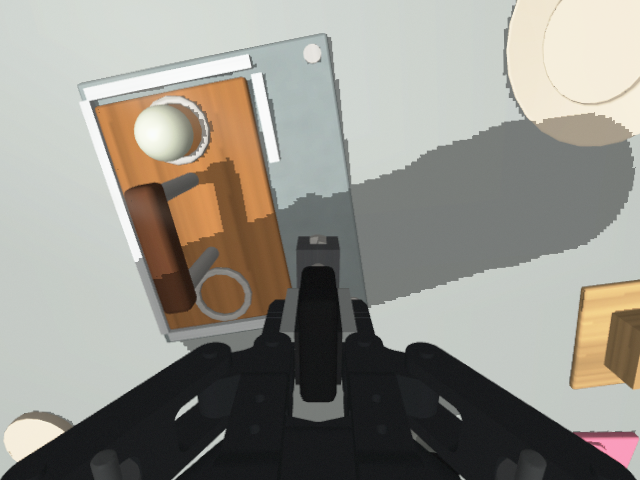

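Call:
apply_moves --deltas '[[[0,0,0],3,1],[[0,0,0],6,1],[[0,0,-10],6,1],[[0,0,-25],6,1],[[0,0,-45],6,1],[[0,0,-70],6,1],[[0,25,-70],6,1],[[0,55,-70],6,1],[[0,80,-70],6,1],[[0,80,-70],6,1],[[0,80,-70],6,1]]'

```text
clock: 9.45
position: [0.508, -0.1648, 0.1616]
orientation: [-0.0, 0.994, -0.109, 0.001]
contact_force: [-0.0, 1.1, -1.4]
width: 0.0132
gripper_force: 59.0
```

```bash
python3 - <<'E'
from h import *
c,im,dep=shot('wrist','w4.png'); P=cloud('wrist',c,dep)
print('bar',blob(P,.48,.55,-.12,-.05,.029,.038))
print('tab',blob(P,.475,.505,-.11,-.05,.0205,.027))
print('handle',blob(P,.45,.65,-.06,.03,.07,.09))
print('foot',blob(P,.45,.56,-.20,-.13,.06,.12))
s=telemetry.state(); print(s['position'],s['width'])
rel(.417,-.3163,.162,270.8)
E
```

```text
bar (234, array([ 0.5174, -0.0859,  0.0333]), np.float64(0.0358), array([517. , -85.3]), array([ 5.7, 24.8]), 70.0)
tab (193, array([ 0.4967, -0.0785,  0.0237]), np.float64(0.0259), array([498.2, -78.5]), array([10.4, 16.7]), 71.3)
handle (2664, array([ 0.5486, -0.0185,  0.0814]), np.float64(0.0858), array([547.1, -15.8]), array([62. , 15.8]), 3.1)
foot (623, array([ 0.518 , -0.1669,  0.1134]), np.float64(0.12), array([ 509.6, -164.9]), array([24.1, 23.9]), 77.2)
[ 0.50802237 -0.16431265  0.16129209] 0.013525505256566577
delta [-56.  168.1  -0.8] roll -13.3 tool y at -102.5 tilt 0.07 t 9.5 q6 1.29
```

View pics/w4.png

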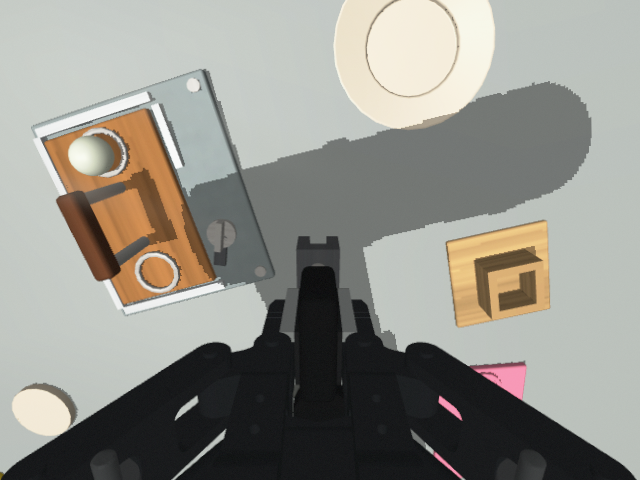

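The tab is turned clear: the bar is at about 160°, so the screw is at about 1.17 rad, and the tray is unmoved. I take the key back to the stand.

Call:
apply_moves --deltas '[[[-10,30,0],-3,1],[[-22,65,0],-6,1],[[-35,105,0],-9,1],[[-47,140,0],-13,1],[[-54,162,0],-13,1],[[-56,168,0],-13,1],[[-56,168,0],-13,1],[[-56,168,0],-13,1],[[-56,168,0],-13,1]]'

```text
clock: 10.4
position: [0.4174, -0.3154, 0.1603]
orientation: [-0.0, 1.0, 0.005, 0.0]
contact_force: [0.5, -0.3, -0.9]
width: 0.0134
gripper_force: 59.1
```

```bash
python3 - <<'E'
from h import *
c,im,dep=shot('wrist','w5.png'); P=cloud('wrist',c,dep)
print('well',blob(P,.36,.48,-.37,-.26,.030,.038))
print('foot',blob(P,.36,.48,-.37,-.25,.004,.012))
print('key',blob(P,.36,.48,-.36,-.27,.085,.12))
s=telemetry.state(); print(s['position'],s['width'])
rel(.417,-.3163,.072,270.8)
E
```

```text
well (1404, array([ 0.4245, -0.3166,  0.0337]), np.float64(0.036), array([ 417.2, -316.2]), array([46.5, 46.2]), 1.2)
foot (7432, array([ 0.4253, -0.3162,  0.006 ]), np.float64(0.012), array([ 417.7, -316.2]), array([89.2, 90. ]), 0.7)
key (1244, array([ 0.4256, -0.315 ,  0.1156]), np.float64(0.12), array([ 418.9, -315.2]), array([23.9, 24.1]), 0.6)
[ 0.41737357 -0.31543499  0.16033475] 0.013491409127171469
delta [-0.4  0.9 88.3] roll -0.2 tool y at -89.4 tilt 0.01 t 10.45 q6 1.84
```

View pics/w5.png

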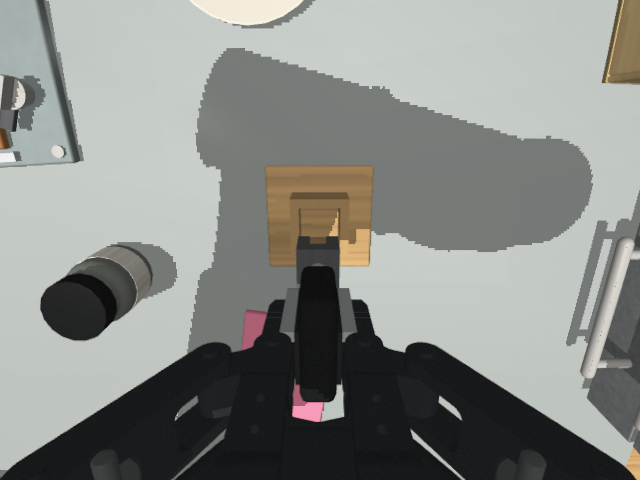

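The view shows the key foot just above the well (320,250), centred to about 1 mm. I lower it, release, and rise.

Call:
apply_moves --deltas '[[[0,1,20],0,1],[[0,1,40],0,1],[[0,1,55],0,1],[[0,1,68],0,1],[[0,1,78],0,1],[[0,1,84],0,1],[[0,1,88],0,1],[[0,1,88],0,1]]'

```text
clock: 11.25
position: [0.4169, -0.3175, 0.0726]
orientation: [0.0, 1.0, 0.004, 0.0]
contact_force: [0.5, 0.2, -0.7]
width: 0.013
gripper_force: 59.1
```

Call:
apply_moves --deltas '[[[0,-1,1],0,1],[[0,-1,1],0,1],[[0,-1,1],0,-0.5],[[0,-1,1],0,-1],[[0,-1,1],0,-1],[[0,-1,1],0,-1],[[0,-1,1],0,-1],[[0,-1,1],0,-1],[[0,-1,-20],0,-1],[[0,-1,-50],0,-1],[[0,-1,-90],0,-1],[[0,-1,-120],0,-1],[[0,-1,-120],0,-1]]'

```text
clock: 12.55
position: [0.4183, -0.3175, 0.1979]
orientation: [0.002, 1.0, 0.004, 0.004]
contact_force: [0.6, -0.9, 1.1]
width: 0.0857
gripper_force: 0.0
```

```bash
python3 - <<'E'
from h import *
c,im,dep=shot('wrist','w6.png'); P=cloud('wrist',c,dep)
print('grip',blob(P,.36,.48,-.37,-.25,.095,.12))
print('well',blob(P,.36,.48,-.37,-.25,.030,.037))
s=telemetry.state(); print(s['position'],s['width'])
rel(.547,-.016,.193,273)
E
```

```text
grip (1242, array([ 0.4194, -0.3163,  0.1061]), np.float64(0.1092), array([ 417.4, -316.2]), array([43.5, 14. ]), 0.7)
well (1449, array([ 0.4204, -0.316 ,  0.0334]), np.float64(0.0361), array([ 417.3, -316.2]), array([46.4, 46.1]), 0.8)
[ 0.4176701  -0.31677101  0.19481928] 0.08543391458582957
delta [ 132.  -299.6    1.9] roll -2.5 tool y at -89.5 tilt 0.26 t 12.6 q6 1.84
```

Call:
apply_moves --deltas '[[[16,-37,0],-3,-1],[[33,-75,0],-3,-1],[[50,-113,0],-3,-1],[[66,-150,0],-3,-1],[[83,-188,0],-3,-1],[[99,-225,0],-3,-1],[[115,-262,0],-3,-1],[[127,-288,0],-3,-1],[[132,-300,0],-3,-1],[[132,-300,0],-3,-1],[[132,-300,0],-3,-1]]'

```text
clock: 13.7
position: [0.5456, -0.0156, 0.1916]
orientation: [0.0, 1.0, 0.031, -0.001]
contact_force: [1.3, -1.1, 0.4]
width: 0.0856
gripper_force: 0.0
```

```bash
python3 - <<'E'
from h import *
c,im,dep=shot('wrist','w7.png'); P=cloud('wrist',c,dep)
print('handle',blob(P,.45,.65,-.06,.03,.076,.09))
print('board',blob(P,.45,.65,-.07,.06,.0155,.0195))
print('ball',blob(P,.57,.63,-.04,.02,.03,.055))
print('bar',blob(P,.48,.55,-.12,-.05,.029,.038))
s=telemetry.state(); print(s['position'])
rel(.547,-.016,.059,273)
E
```

```text
handle (1535, array([ 0.5496, -0.015 ,  0.0833]), np.float64(0.0859), array([548. , -15.3]), array([61.6, 13.8]), 3.1)
board (12730, array([ 0.5528, -0.0144,  0.0177]), np.float64(0.0195), array([548. , -15.6]), array([170. , 107.8]), 3.4)
ball (1104, array([ 0.5998, -0.0105,  0.0429]), np.float64(0.0548), array([595.1,  -8.8]), array([29.6, 39.3]), 72.4)
bar (189, array([ 0.5176, -0.0843,  0.0332]), np.float64(0.0352), array([517.3, -84.6]), array([ 5.5, 24.1]), 70.1)
[ 0.5456345  -0.01597266  0.19188757]
delta [1.500e+00 1.000e-01 1.329e+02] roll 0.5 tool y at -86.5 tilt 0.05 t 13.75 q6 1.29
```

View pics/w7.png

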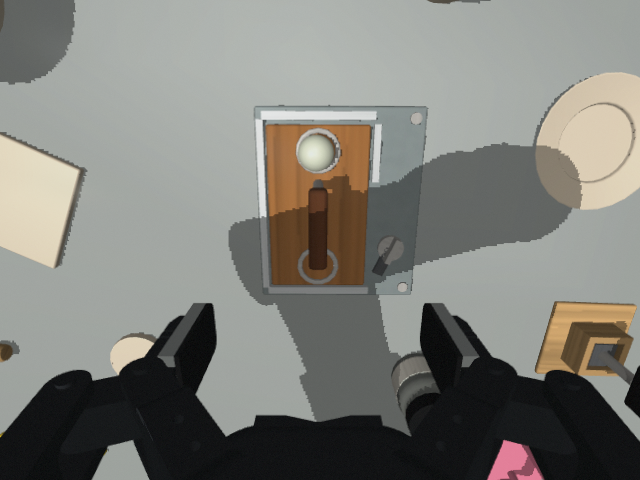

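The handle is at (318,227), the ball is in its pocket at (318,152), and the tab (380,265) is clear of the tray edge. I descend and grasp.

Call:
apply_moves --deltas '[[[2,0,40],0,-1],[[2,0,80],0,-1],[[2,0,110],0,-1],[[2,0,126],0,-1],[[2,0,133],0,-1],[[2,0,133],0,-1],[[2,0,133],0,0.2],[[2,0,133],0,0.4],[[2,0,133],0,0.6],[[2,0,133],0,0.8],[[2,0,133],0,1],[[2,0,133],0,1],[[2,0,133],0,1],[[2,0,133],0,1],[[2,0,133],0,1]]'

```text
clock: 15.25
position: [0.5482, -0.0151, 0.0597]
orientation: [0.0, 1.0, 0.031, 0.0]
contact_force: [-0.7, 0.0, 3.4]
width: 0.0132
gripper_force: 59.0
```

Call:
apply_moves --deltas '[[[0,0,-2],0,1],[[0,0,-5],0,1],[[0,0,-9],0,1],[[0,0,-14],0,1],[[0,0,-20],0,1],[[0,0,-27],0,1],[[0,0,-35],0,1],[[0,0,-44],0,1],[[0,0,-54],0,1],[[0,0,-64],0,1],[[0,0,-74],0,1],[[0,0,-83],0,1],[[0,0,-90],0,1],[[0,0,-95],0,1],[[0,0,-98],0,1],[[0,0,-98],0,1],[[0,0,-98],0,1]]'

```text
clock: 16.95
position: [0.5478, -0.0151, 0.1568]
orientation: [-0.0, 1.0, 0.031, -0.0]
contact_force: [-0.8, -0.3, -3.2]
width: 0.0133
gripper_force: 58.4
```

```bash
python3 - <<'E'
from h import *
c,im,dep=shot('wrist'); P=cloud('wrist',c,dep)
ct,it,dt=shot('top'); Q=cloud('top',ct,dt)
print('tile top',blob(Q,.43,.65,.17,.37,.0045,.014))
m=(Q[...,0]>.44)&(Q[...,0]<.63)&(Q[...,1]>.19)&(Q[...,1]<.36)
hsv=cv2.cvtColor(it,cv2.COLOR_BGR2HSV); t=m&(hsv[...,1]>25)&(hsv[...,2]>150)
n,l,st,ce=cv2.connectedComponentsWithStats(t.astype(np.uint8)); k=1+st[1:,4].argmax(); q=Q[l==k]
print('tile',st[k],q.mean(0).round(4),[np.round(a,1) for a in cv2.minAreaRect(q[:,:2].astype(np.float32)*1000)], atz(ct,*ce[k],.008).round(4))
# tray level fit in wrist view
s=telemetry.state(); p=s['position']; print(p,s['contact_force'],s['moment'])
b=(abs(P[...,0]-p[0])<.09)&(abs(P[...,1]-p[1])<.06)&(abs(P[...,2]-(p[2]-.041))<.012); v=P[b]
A=np.c_[v[:,:2]-v[:,:2].mean(0),np.ones(len(v))]; print('plane',np.linalg.lstsq(A,v[:,2],rcond=None)[0],len(v))
print('ball',blob(P,p[0]+.02,p[0]+.09,p[1]-.05,p[1]+.05,p[2]-.022,p[2]+.001))
cm=q.mean(0); rel(cm[0],cm[1],.16,273)
E
```

```text
tile top (676, array([0.5119, 0.3077, 0.0081]), np.float64(0.0139), array([537.9, 306.9]), array([214.9, 126.6]), 1.1)
tile [211 225  15   9  21] [0.5457 0.3035 0.0096] [array([546.1, 304.2]), array([48.7, 13.2]), np.float64(60.2)] [0.5461 0.3037 0.008 ]
[ 0.54779705 -0.01507352  0.15674358] [ 0.55813056 -0.26772315 -3.49034309] [-0.00976929  0.01220942 -0.01548788]
plane [ 0.00341434 -0.00099484  0.11509083] 24310
ball (3179, array([ 0.5981, -0.0105,  0.1414]), np.float64(0.1577), array([592.5, -10.8]), array([42.5, 27.8]), 5.2)
delta [  17.4 -318.1   -3.3] roll 0.5 tool y at -86.5 tilt 0.05 t 17.05 q6 1.29
```

```bash
python3 - <<'E'
from h import *
for n,roi in [('top',(190,170,270,270)),('side',(205,295,315,375))]:
    im=cv2.imread(f'pics/{n}1.png'); c=cam(n); x0,y0,x1,y1=roi
    s=im.astype(int); t=np.zeros((480,640),np.uint8); t[y0:y1,x0:x1]=((s[...,2]-s[...,0])>12)[y0:y1,x0:x1]
    k,l,st,ce=cv2.connectedComponentsWithStats(t); 
    j=1+st[1:,4].argmax(); cnt=cv2.findContours((l==j).astype(np.uint8),0,1)[0][0]
    W=np.array([atz(c,*p[0],.008)[:2] for p in cnt],np.float32)*1000
    print(n,st[j],cv2.minAreaRect(W))
E
```

```text
top [ 202  209   52   50 1629] ((538.869384765625, 275.611083984375), (111.33804321289062, 111.43473052978516), 67.95397186279297)
side [ 216  303   86   60 2762] ((538.2733154296875, 280.1783142089844), (114.24968719482422, 112.19031524658203), 67.99608612060547)
```

Call:
apply_moves --deltas '[[[0,-3,0],0,1],[[0,-9,0],0,1],[[1,-18,0],0,1],[[1,-30,0],0,1],[[1,-45,0],0,1],[[2,-62,0],0,1],[[2,-80,0],0,1],[[3,-98,0],0,1],[[4,-117,0],0,1],[[4,-136,0],0,1],[[5,-156,0],0,1],[[5,-175,0],0,1],[[6,-194,0],0,1],[[6,-212,0],0,1],[[7,-230,0],0,1],[[7,-246,0],0,1],[[8,-260,0],0,1],[[8,-272,0],0,1],[[8,-281,0],0,1],[[9,-287,0],0,1]]'

```text
clock: 19.05
position: [0.5394, 0.2727, 0.1572]
orientation: [0.0, 1.0, 0.031, -0.0]
contact_force: [0.1, -0.4, -3.5]
width: 0.0127
gripper_force: 58.5
```

Call:
apply_moves --deltas '[[[0,-3,0],0,1],[[0,-5,0],0,1],[[0,-5,0],0,1],[[0,-5,0],0,1],[[0,-5,0],0,1],[[0,-5,0],0,1]]'

```text
clock: 19.65
position: [0.5392, 0.2767, 0.1574]
orientation: [-0.0, 1.0, 0.03, 0.0]
contact_force: [0.3, -0.9, -3.1]
width: 0.0129
gripper_force: 58.5
```

```bash
python3 - <<'E'
from h import *
c,im,dep=shot('wrist','w8.png'); P=cloud('wrist',c,dep)
s=telemetry.state(); p=s['position']; print(p,s['gripper_force'],abs(s['qvel']).max() if hasattr(s['qvel'],'max') else s['qvel'])
b=(abs(P[...,0]-p[0])<.09)&(abs(P[...,1]-p[1])<.06)&(abs(P[...,2]-(p[2]-.041))<.012); v=P[b]
A=np.c_[v[:,:2]-v[:,:2].mean(0),np.ones(len(v))]; print('plane',np.linalg.lstsq(A,v[:,2],rcond=None)[0])
print('ball',blob(P,p[0]+.02,p[0]+.09,p[1]-.05,p[1]+.05,p[2]-.022,p[2]+.001))
im=viewer.read_camera('side')[0]; cv2.imwrite('pics/side2.png',im)
E
```

```text
[0.53918305 0.27679246 0.15740143] 58.47904980182648 0.002720411599113573
plane [ 0.00420563 -0.00176653  0.11566335]
ball (3146, array([0.5892, 0.2814, 0.142 ]), np.float64(0.1583), array([583.7, 281.3]), array([41.3, 27.7]), 2.2)
```

View pics/side2.png

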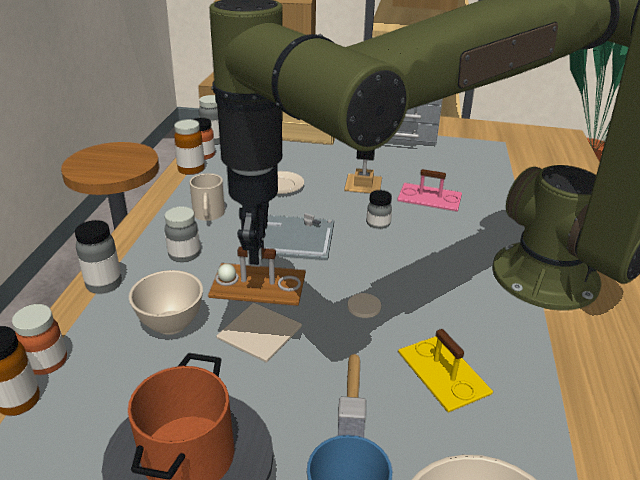

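The tray is held level at (257,280) above the tile (260,330), with the ball in its pocket at (227,271). The key stands in its stand at (364,170), so I hand the job in.

```bash
python3 -c "
from bench import job
print(job.job_done())"
```

```text
the job is handed in; nothing more can be done
None
```

The job is handed in, with no verdict shown: the screw measured about 1.17 rad, the key is back upright in its stand, and the tray is held level and still, about 10 cm above the square tile's middle, with the ball in its pocket.

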